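# Set the three needle valves of a gas hub a quarter turn off their seats

## Robot

A 6-joint arm with a two-finger parallel gripper is mounted at the origin on the work surface. World frame = base frame: x ahead of the robot, y to its left, z up, the work surface at z = 0. Lengths are in mm, angles in rad, forces in N, time in s.
With the tool pointing down it reaches from about 275 to 1000 mm from the base axis. Payload 8.4 kg.
Tool frame: the origin (TCP) lies between the finger pads; the fingertips stand r.tips_ahead ahead of it and the grasp point (between the pads) lies 6 mm ahead of it (r.tips_ahead is the distance from the TCP to the fingertips, in mm); z points along the fingers, y is the line along which they close (so a half turn about z gives the same grasp; the last joint's range is limited). The gripper opens to 85 mm and grips with 20 to 120 N. Pads are 22 mm wide; open, the fingers measure 114 mm over their backs; the gripper's body (76 mm by 85 mm) begins 54 mm behind the grasp point. The pads swing forward as they close: fully open they stand 13 mm farther back than shut.
Start: joints at [1.179, 0.353, 1.633, -0, 1.155, -0.002], TCP at [237.501, 578.119, 256.281] pointing down, gripper open.
Joint ranges: [-2.63, 2.63], [-0.92, 2.1], [0.06, 2.66], [-1.3, 4.44], [0, 2.69], [-3.02, 3.02]. Speed limits (rad/s): [2.22, 2.22, 2.79, 3.14, 3.14, 3.14].

## Interface

Orientations are given as [roll, pitch, yaw] about the fixed x, y, z axes, in that order (R = Rz(yaw) Ry(pitch) Rx(roll)).
In Python, from rig import r gives the robot as it stands.
- The arm moves only by the tool carry_out, never from a script. Its arguments are lists of equal length, an entry for each row: "delta_pos": the shift along the tool's x, y, z in m, a list of three; "rot": the turn, a rotation vector about the tool's x, y, z in degrees, a list of three. A call has 1 to 8 rows; each row is the pose to reach, as a shift and turn from the pose commanded when the call began, along the tool's axes at that moment; what a row does not reach only later rows make up. A row lasts 1/8 s, in which the tool goes at most 62.5 mm and 10.7 degrees, less where a joint would pass 70% of its speed; a pose out of reach is approached as far as the arm can. A call with a gripper value outside its range is refused whole. "claw" is the finger opening in m, from 0 to 0.0854, set as the call begins (left out, the last holds). The fingers move at their own pace and stop on an object; "grip_force" is the grip in N (left out, the last holds). Time passes only in rows, so rows that repeat a pose let the fingers close. It gives the time, the measured TCP pose, the force, the opening and the grip force at its end, in the units of the state.
- r.sense(): the state, without advancing time (a new reading comes with each control period).
- r.grab_frame(name): name is "scene" or "top" or "wrist"; returns the picture (384x512x3 uint8, blue, green, red); there is no depth.
- r.camera_info(name): a dict with "fx", "fy", "cx", "cy" (pixels), "pose" (4x4, takes a point from camera to world coordinates); the wrist camera has in their place "hand_eye" (4x4, takes a point from camera to tool coordinates, whose origin is the TCP and whose axes are the flange's). Camera axes: x right, y down, z forward; pixel columns grow to the right and rows downward; lengths in mm; the calibration is good to about 2 mm. A picture is of the moment at which its call begins: read the wrist's pose just before it. camera_info takes no time and is no camera call.
- r.sign_off(): hands the job in; it is judged then, once.
Trained networks look in the newest picture that a camera, given by its name, has taken for a name from the list of things; names that differ only in an ending like _2 or _b are one class to them, and where a whole thing is asked for, a point or a joint stands for the part that bears it (a point fixed in the world has none). Each returns a list of dicts, best first, with "p" (0 to 1); they miss things now and then, are a little off and sometimes report something else, mostly with a low value. They report only what shows in the picture. A call takes as long as a camera call.
- r.recognise(thing, camera): "box" ([left, top, right, bottom] in pixels, round what is visible of it).
- r.cut_out(thing, camera): "mask" (384x512 bool, what is visible of it) and "box" ([left, top, right, bottom] in pixels, round what is visible of it).
The state is a dict: "clock": time; "qpos": joint angles; "qvel": joint speeds; "joint_efforts": joint torques, N m; "eef_pos": TCP position; "tcp_rot": TCP orientation; "contact_force": force on the tool from outside, world axes, zero at the start; "wrist_torque": the same for the moment, N m; "opening": opening from 0.0 (shut) to 1.0 (fully open); "grasp_force": force on a finger pad.
Only numpy, scipy, OpenCV 4.12 (cv2) and the standard library are available. Lean on these libraries where they do the work, as an engineer would, in place of code of your own. Each camera call takes 0.05 s, during which the arm holds its last target. There are 200 camera calls.

## Task

Set the three needle valves on the round gas hub, one after the other: begin with the first one clockwise from the inlet pipe (seen from above) and go on clockwise around the rim. Turn each crank clockwise until you clearly feel the needle bear on its seat, without forcing it, then open it by one quarter turn from that seat and leave it there before you touch the next. Leave everything else where it is.

Things in the scene. Friction and masses are not known exactly. Their poses are not given: they have to be found in the camera images.
- hub: the gas hub: round aluminium block fixed to the bench, 260 mm across, 40 mm high (tubular rim to 45 mm), dial gauge in its middle (56 mm across, top 67 mm above the bench). Three needle valves stand on its top, 95 mm from the centre: clockwise from the inlet, seen from above, the first after 60 degrees, second 180, third 300. Origin: centre of its underside, z up; the inlet points to its own -x.
- inlet (a point): the far end of the inlet pipe, the only thick pipe on the hub's rim (24 mm, with a 36 mm union nut and a round end flange), 190 mm from the hub's centre and 20 mm above the bench. The other three pipes, thin 10 mm spouts reaching 165 mm from the centre, are the outlets under the valves.
- valve1: the first valve from the inlet: fixed brass bushing, 30 mm wide. Origin: on its axis, on the hub's top face, 40 mm above the bench, z up. The crank is clamped on the hidden stem at another angle each time, so no mark or pose tells where the needle seats: feel for it. There it meets a sprung stop that yields above 2.8 N at the peg, 0.9 N more per degree (0.08 N m + 1.5 N m per rad).
- knob1 (a point): middle of the black grip peg on the first valve's crank: upright, 13 mm thick, 36 mm high, this point 18 mm below its top, 57 mm above the valve's origin. It circles the axis at 29 mm on a steel arm (top face 18 mm below this point). Clockwise from above closes. Starts 30 to 63 degrees off its seat, drags 1.5 to 2.4 N at the peg, stays where left, opens to 149. It does not spin on the arm.
- valve2: the second valve from the inlet: fixed brass bushing, 30 mm wide. Origin: on its axis, on the hub's top face, 40 mm above the bench, z up. The crank is clamped on the hidden stem at another angle each time, so no mark or pose tells where the needle seats: feel for it. There it meets a sprung stop that yields above 2.8 N at the peg, 0.9 N more per degree (0.08 N m + 1.5 N m per rad).
- knob2 (a point): middle of the black grip peg on the second valve's crank: upright, 13 mm thick, 36 mm high, this point 18 mm below its top, 57 mm above the valve's origin. It circles the axis at 29 mm on a steel arm (top face 18 mm below this point). Clockwise from above closes. Starts 30 to 63 degrees off its seat, drags 1.5 to 2.4 N at the peg, stays where left, opens to 149. It does not spin on the arm.
- valve3: the third valve from the inlet: fixed brass bushing, 30 mm wide. Origin: on its axis, on the hub's top face, 40 mm above the bench, z up. The crank is clamped on the hidden stem at another angle each time, so no mark or pose tells where the needle seats: feel for it. There it meets a sprung stop that yields above 2.8 N at the peg, 0.9 N more per degree (0.08 N m + 1.5 N m per rad).
- knob3 (a point): middle of the black grip peg on the third valve's crank: upright, 13 mm thick, 36 mm high, this point 18 mm below its top, 57 mm above the valve's origin. It circles the axis at 29 mm on a steel arm (top face 18 mm below this point). Clockwise from above closes. Starts 30 to 63 degrees off its seat, drags 1.5 to 2.4 N at the peg, stays where left, opens to 149. It does not spin on the arm.
- cap: a loose spare brass cap, 24 mm across and 15 mm high, lying on the hub's top between the third and the first valve, above the inlet; loose, to be left alone. Origin: centre of its underside.
- amber: a small capped amber glass bottle, 48 mm across, 95 mm high; loose, to be left alone. Origin: centre of its underside.
- timer: a flat white bench timer, 60 x 70 x 16 mm; loose, to be left alone. Origin: centre of its underside.
- beaker: a small glass beaker, 60 mm across, 70 mm high; loose, to be left alone. Origin: centre of its underside.
- jar: a white plastic jar with a lid, 52 mm across, 60 mm high; loose, to be left alone. Origin: centre of its underside.
- slidebox: a clear box of microscope slides with a white lid, 52 x 77 x 38 mm; loose, to be left alone. Origin: centre of its underside.
- dish: a closed Petri dish, 60 mm across, 14 mm high; loose, to be left alone. Origin: centre of its underside.

How it is judged (in metres and radians):
On the way, in this order (a step that is already met when the one before it is completed fails the run):
1. the first valve is closed until its needle bears on its seat (at least about 4 N at the peg, for a moment) (y of stem1_c0 in the frame of valve1 above 0.0003 m and x of stem1_c0 in the frame of valve1 below 0 m), for 0.1 s.
2. the first valve is opened a quarter turn from its seat, within 11 degrees (x of stem1_c0 in the frame of valve1 between -0.0024 and 0.0024 m and y of stem1_c0 in the frame of valve1 below 0 m), for 0.2 s.
3. the second valve is closed until its needle bears on its seat (at least about 4 N at the peg, for a moment) (y of stem2_c0 in the frame of valve2 above 0.0003 m and x of stem2_c0 in the frame of valve2 below 0 m), for 0.1 s.
4. the second valve is opened a quarter turn from its seat, within 11 degrees (x of stem2_c0 in the frame of valve2 between -0.0024 and 0.0024 m and y of stem2_c0 in the frame of valve2 below 0 m), for 0.2 s.
5. the third valve is closed until its needle bears on its seat (at least about 4 N at the peg, for a moment) (y of stem3_c0 in the frame of valve3 above 0.0003 m and x of stem3_c0 in the frame of valve3 below 0 m), for 0.1 s.
6. the third valve is opened a quarter turn from its seat, within 11 degrees (x of stem3_c0 in the frame of valve3 between -0.0024 and 0.0024 m and y of stem3_c0 in the frame of valve3 below 0 m), for 0.2 s.
At the end, for the whole second after the job is handed in: all three cranks stand one quarter turn (90 degrees, within 11 degrees) counter-clockwise of the angle at which their needle first touches its seat, let go (all of step 2 and all of step 4 and all of step 6).
It fails at once if a needle is forced: more than about 14 N at the peg onto its seat (12.5 degrees past first touch) ((y of stem1_c0 in the frame of valve1 above 0.0026 m and x of stem1_c0 in the frame of valve1 below 0 m) or (y of stem2_c0 in the frame of valve2 above 0.0026 m and x of stem2_c0 in the frame of valve2 below 0 m) or (y of stem3_c0 in the frame of valve3 above 0.0026 m and x of stem3_c0 in the frame of valve3 below 0 m)).
It fails at once if the second valve is turned while the first is not standing a quarter turn open (distance of knob2 from where it was at the start of the episode above 0.009 m and not (x of stem1_c0 in the frame of valve1 between -0.0024 and 0.0024 m and y of stem1_c0 in the frame of valve1 below 0 m)).
It fails at once if the third valve is turned while the second is not standing a quarter turn open (distance of knob3 from where it was at the start of the episode above 0.009 m and not (x of stem2_c0 in the frame of valve2 between -0.0024 and 0.0024 m and y of stem2_c0 in the frame of valve2 below 0 m)).
It fails at once if one of the loose things around is shifted by more than 25 mm (distance of any of cap, amber, timer, beaker, jar, slidebox, dish from where it was at the start of the episode above 0.025 m).
It also fails if it takes over 72 s, if anything falls off the work surface, if the arm or the gripper's body presses on something with over 40 N, if the wrist force passes 120 N, or if a joint passes its speed limit or range.

## Working session

There is one attempt and no reset: what is moved stays moved. The work goes in short steps, Python scripts to look and compute and a tool call to move; the robot and the scene stay as the last step left them, time stands still between calls to the robot, and variables do not carry over. Pictures are saved under pics/ and viewed, at most 10 in all, crops included, and the job is handed in when it is done.

Besides the shell and the picture viewer there is one more tool, called after "Request:" in YAML: its name, and indented under it one key for each argument. carry_out: Moves the arm, as the interface text tells. Its arguments: {"type":"object","properties":{"delta_pos":{"type":"array","items":{"type":"array","items":{"type":"number"}}},"rot":{"type":"array","items":{"type":"array","items":{"type":"number"}}},"claw":{"type":"number"},"grip_force":{"type":"number"}},"required":["delta_pos","rot"]}

```bash
mkdir -p pics; ls; python3 - <<'E'
from rig import r
import cv2,numpy as np
print(r.sense(), r.tips_ahead)
ims=[]
for n in("scene","top"):
    im=r.grab_frame(n); cv2.imwrite(f"pics/{n}0.png",im)
    c=r.camera_info(n); print(n,c)
print(r.camera_info("wrist"))
for t in("hub","valve1","knob1","cap","amber","beaker","jar","slidebox","timer","dish"):
    print(t,[(d['box'],round(d['p'],2)) for d in r.recognise(t,"top")])
E
```

```text
pics
{'clock': 0.0, 'qpos': array([ 1.17859297e+00,  3.53625541e-01,  1.63414710e+00,  6.17464702e-06,
        1.15519397e+00, -2.42893742e-03]), 'qvel': array([-7.41434868e-04, -6.93597043e-04,  6.14293827e-04,  1.41566221e-03,
        5.79393183e-05,  2.87555472e-04]), 'joint_efforts': array([-1.22715701e-03, -6.05254126e+01, -3.42060256e+01, -1.13157630e-04,
        9.48703353e-03, -8.67748156e-06]), 'eef_pos': array([237.3319238 , 577.70335953, 255.57022639]), 'tcp_rot': array([-3.14021871e+00, -8.98282757e-06,  2.75181573e+00]), 'contact_force': array([ 0.2821664 ,  0.40600805, -0.78948461]), 'wrist_torque': array([ 0.03083838, -0.04886342, -0.03461285]), 'grasp_force': 0.0, 'opening': 0.9964968125711925} 25.0
scene {'fx': 389.50930023659566, 'fy': 389.50930023659566, 'cx': 252.13787612484984, 'cy': 191.06685203497284, 'pose': array([[ 5.62987989e-02,  7.07684941e-01, -7.04281528e-01,
         1.25162096e+03],
       [ 9.98296130e-01, -5.07376744e-02,  2.88188518e-02,
        -4.09303466e+00],
       [-1.53389394e-02, -7.04703990e-01, -7.09335607e-01,
         7.82231053e+02],
 
[... 969 characters left out ...]

         1.00000000e+00]])}
hub [([145.3, 139.7, 285.5, 301.5], 0.74), ([276.5, 138.0, 309.6, 165.8], 0.31)]
valve1 [([157.1, 209.7, 180.9, 232.0], 0.75), ([229.2, 153.5, 256.1, 170.3], 0.69), ([242.0, 235.2, 269.0, 259.5], 0.52)]
knob1 [([156.0, 210.8, 172.2, 230.0], 0.78), ([232.4, 151.4, 252.9, 163.6], 0.7), ([244.1, 237.7, 266.7, 257.5], 0.59)]
cap [([199.9, 241.0, 208.5, 248.2], 0.62)]
amber [([149.0, 111.5, 174.2, 138.3], 0.9)]
beaker [([108.7, 151.4, 138.0, 183.6], 0.73)]
jar [([200.4, 240.9, 209.9, 248.1], 0.72), ([308.2, 231.5, 338.6, 255.9], 0.61)]
slidebox [([187.6, 97.3, 224.6, 135.4], 0.58)]
timer [([300.1, 168.5, 341.9, 206.9], 0.95)]
dish [([279.5, 138.1, 306.0, 162.6], 0.6)]
```

```bash
python3 - <<'E'
import cv2
im=cv2.imread("pics/top0.png")[90:310,90:350]
cv2.imwrite("pics/top0c.png",cv2.resize(im,None,fx=2.7,fy=2.7,interpolation=cv2.INTER_CUBIC))
E
```

```text
(no output)
```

View pics/top0c.png

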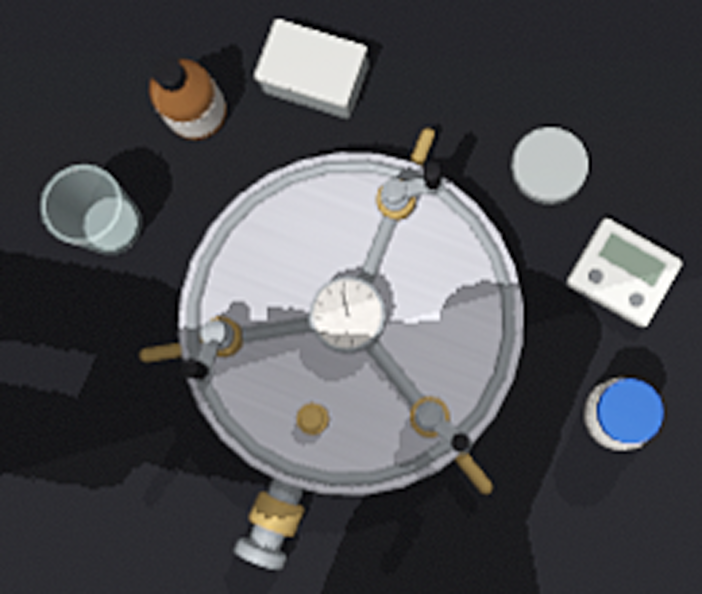

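Inlet is at crop (262,545), so valve1 is the left one with its peg at (196,370). Valve2 is at the top, peg (432,172), and valve3 is at the right, peg (460,440). The cap is at (312,418).

```bash
cat > h.py <<'E'
import numpy as np
from rig import r
def proj(cam,u,v,z):
    c=r.camera_info(cam); P=c['pose']
    if 1:
        d=P[:3,:3]@np.array([(u-c['cx'])/c['fx'],(v-c['cy'])/c['fy'],1]); o=P[:3,3]
    return (o+d*(z-o[2])/d[2])[:2]
E
python3 - <<'E'
from h import *
f=lambda x,y,z: proj("top",90+x/2.7-.3,90+y/2.7-.3,z)
g=f(347,313,67); print("gauge",g); inl=f(262,550,28); print("inlet",inl, np.linalg.norm(inl-g))
a0=np.arctan2(*(inl-g)[::-1])
print("inlet ang",np.degrees(a0))
for i,(p,st) in enumerate({1:((196,369),(222,335)),2:((432,172),(399,198)),3:((460,440),(430,412))}.values()):
    P=f(*p,112)
    S=f(*st,82) 
    print(i+1,"peg",P,"stem",S, np.degrees(np.arctan2(*(S-g)[::-1])), np.linalg.norm(S-g),"r",np.linalg.norm(P-S))
for n,c,z in(("amber",(180,95),80),("beaker",(90,210),40),("cap",(312,418),50),("slide",(315,60),38),("jar",(625,412),50)): print(n,f(*c,z))
E
```

```text
gauge [554.89274004  93.96704483]
inlet [383.77391493 154.48974907] 181.50661154421
inlet ang 160.52191535758712
1 peg [508.73583553 190.0015233 ] stem [535.56344125 180.49064963] 102.59305072902846 88.65639277076556 r 28.46361091998636
2 peg [648.74058122  33.33613458] stem [637.37563832  57.62049026] -23.780959382305294 90.13601132124585 r 26.8121587739884
3 peg [464.75079686  10.92471665] stem [484.18884247  31.99248336] -138.7642456024191 94.0206753857444 r 28.665107909822883
amber [713.85287836 222.11942304]
beaker [634.87836003 296.95025128]
cap [479.65755819 118.62667799]
slide [759.19601814 129.24427639]
jar [ 488.25357637 -108.79432617]
```

```bash
cat >> h.py <<'E'
import json,sys
def load(): return json.load(open('cmd.json'))
def axes(yd):
    y=np.radians(yd); return np.array([[np.cos(y),np.sin(y)],[np.sin(y),-np.cos(y)]])  # rows tool x,y in world
def rows(targets):
    "targets: list of (x,y,z,yawdeg) world; prints move rows (m, deg), stores last as commanded"
    c=load(); D=[];R=[]
    for x,y,z,yw in targets:
        d=axes(c[3])@(np.array([x,y])-c[:2])
        D.append([round(d[0]/1e3,4),round(d[1]/1e3,4),round((c[2]-z)/1e3,4)]); R.append([0,0,round(-(yw-c[3]),1)])
    print(str(D).replace(' ','')); print(str(R).replace(' ',''))
    d=np.array(D[-1])*1e3; xy=np.array(c[:2])+axes(c[3]).T@d[:2]
    json.dump([*xy,c[2]-d[2],c[3]-R[-1][2]],open('cmd.json','w'))
def wcam():
    c=r.camera_info("wrist"); s=r.sense()
    from scipy.spatial.transform import Rotation as Ro
    T=np.eye(4); T[:3,:3]=Ro.from_euler('xyz',s['tcp_rot']).as_matrix(); T[:3,3]=s['eef_pos']
    return c,T@c['hand_eye']
def wproj(c,P,u,v,z):
    d=P[:3,:3]@np.array([(u-c['cx'])/c['fx'],(v-c['cy'])/c['fy'],1]); o=P[:3,3]
    return (o+d*(z-o[2])/d[2])[:2]
def wpix(c,P,p):
    q=P[:3,:3].T@(np.array(p)-P[:3,3]); return np.array([c['fx']*q[0]/q[2]+c['cx'],c['fy']*q[1]/q[2]+c['cy']])
E
python3 - <<'E'
from h import *
json.dump([237.5,578.1,256.3,157.67],open('cmd.json','w'))
rows([(509,190,215,168.6)])
E
```

```text
[[np.float64(-0.3986),np.float64(-0.2558),0.0413]]
[[0,0,-10.9]]
```

Request:
carry_out:
  delta_pos:
    - [-0.04, -0.026, 0.004]
    - [-0.09, -0.058, 0.01]
    - [-0.14, -0.09, 0.015]
    - [-0.19, -0.122, 0.02]
    - [-0.245, -0.157, 0.025]
    - [-0.3, -0.193, 0.03]
    - [-0.36, -0.231, 0.036]
    - [-0.3986, -0.2558, 0.0413]
  rot:
    - [0, 0, -1]
    - [0, 0, -2]
    - [0, 0, -4]
    - [0, 0, -5]
    - [0, 0, -6]
    - [0, 0, -8]
    - [0, 0, -10]
    - [0, 0, -10.9]
  claw: 0.04

```text
clock: 1.6
eef_pos: [510.2, 188.3, 215.3]
tcp_rot: [3.141, 0.001, 2.943]
contact_force: [0.2, 1.2, 0.1]
opening: 0.468
grasp_force: 0.0
```

Request:
carry_out:
  delta_pos:
    - [0, 0, 0]
    - [0, 0, 0]
  rot:
    - [0, 0, 0]
    - [0, 0, 0]

```text
clock: 1.85
eef_pos: [508.8, 190.0, 215.0]
tcp_rot: [3.141, -0.0, 2.941]
contact_force: [0.2, -0.1, 0.3]
opening: 0.469
grasp_force: 0.0
```

```bash
python3 - <<'E'
from h import *
import cv2
c,P=wcam(); im=r.grab_frame("wrist"); cv2.imwrite("pics/w1.png",im); np.save("P1",P)
print(r.sense(),r.tips_ahead)
for t in("knob1","valve1"):
    for d in r.cut_out(t,"wrist"):
        m=d['mask']; v,u=np.nonzero(m); print(t,round(d['p'],2),d['box'],u.mean(),v.mean())
for n,p in dict(peg=(509,190,115),valve=(536,184.5,82)).items(): print(n,wpix(c,P,p))
E
```

```text
{'clock': 1.9, 'qpos': array([ 3.55696137e-01,  2.71835999e-01,  1.84960012e+00,  4.53380825e-04,
        1.02027395e+00, -1.01588249e+00]), 'qvel': array([ 0.01942521, -0.00420442,  0.00277102, -0.00018942, -0.00065338,
       -0.00125669]), 'joint_efforts': array([-1.31601825e+00, -5.13084269e+01, -3.12895381e+01, -6.74755918e-02,
       -1.33560091e-02, -9.30428621e-03]), 'eef_pos': array([508.56372416, 190.6610863 , 215.05217353]), 'tcp_rot': array([ 3.14132615e+00, -3.03400408e-04,  2.94213780e+00]), 'contact_force': array([-0.04981188,  0.27817457,  0.04660355]), 'wrist_torque': array([ 0.03346989, -0.04538042, -0.00826674]), 'grasp_force': 0.0, 'opening': 0.46377750728953926} 25.0
knob1 0.77 [251.7, 177.4, 271.7, 224.7] 262.1056439942113 200.54269175108539
knob1 0.57 [24.1, 167.6, 101.1, 201.6] 63.39856801909308 184.77326968973748
valve1 0.8 [23.7, 167.0, 124.8, 202.2] 77.6851106639839 183.48490945674044
valve1 0.56 [249.0, 174.3, 272.1, 223.7] 261.11500547645124 200.8510405257393
peg [256.8270582  199.57493328]
valve [257.0253089  214.77240304]
```

View pics/w1.png

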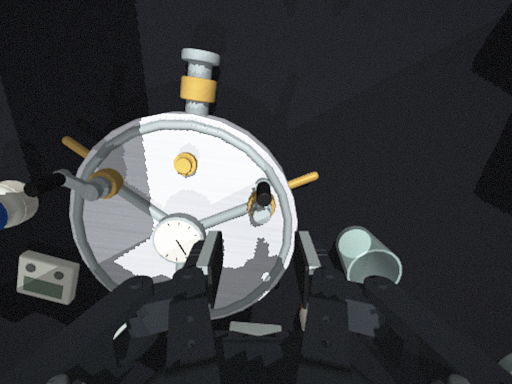

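The peg is near (264,190), the bushing near (261,204) and the gauge at (179,239). I'll zoom in on this.

```bash
python3 - <<'E'
import cv2
im=cv2.imread("pics/w1.png")[155:275,140:300]
cv2.imwrite("pics/w1c.png",cv2.resize(im,None,fx=5,fy=5,interpolation=cv2.INTER_CUBIC))
E
```

```text
(no output)
```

View pics/w1c.png

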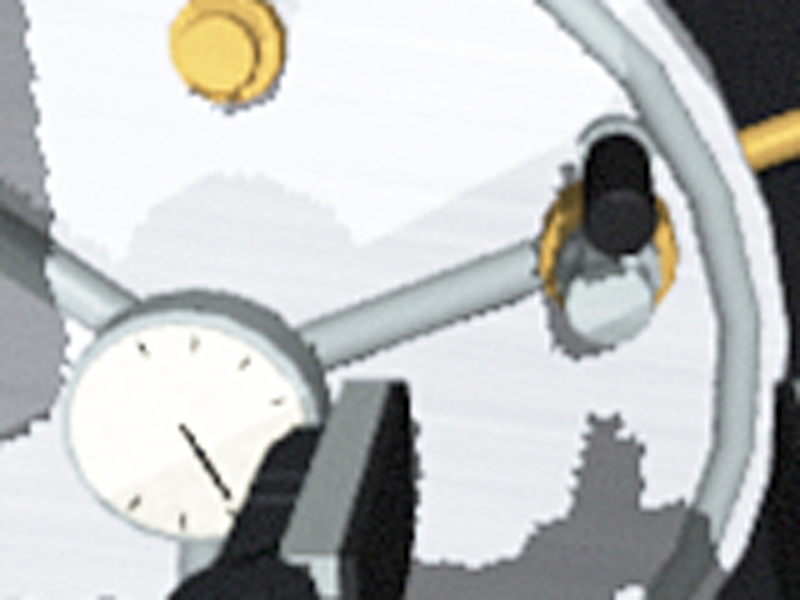

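Peg top face is at px (264,199.6), peg base (263.4,185.5), crank boss top (261.6,215), bushing (262,204) and gauge face (177,241).

```bash
python3 - <<'E'
from h import *
P=np.load("P1.npy"); c=r.camera_info("wrist")
f=lambda u,v,z: wproj(c,P,u,v,z)
print("pegtop",f(264,199.6,115),"pegbase",f(263.4,185.5,79))
for z in(79,82,86,90): print("boss",z,f(261.6,215,z))
for z in(40,50,60): print("bush",z,f(262,204,z))
print("gauge",f(177,241,67),"inlet flange",f(201,57,20))
E
```

```text
pegtop [510.20203441 195.75717244] pegbase [509.27272135 196.11479637]
boss 79 [538.37858067 188.54434565]
boss 82 [537.11472011 188.76045804]
boss 86 [535.42957269 189.04860788]
boss 90 [533.74442527 189.33675773]
bush 40 [541.95808169 188.76730078]
bush 50 [538.18424881 189.38407479]
bush 60 [534.41041593 190.00084881]
gauge [554.59781125  94.74378829] inlet flange [381.31366525 158.3208683 ]
```

```bash
python3 - <<'E'
from h import *
rows([(510,196,150,165.5)]*1+[(510,196,109,165.5)])
E
```

```text
[[np.float64(0.0002),np.float64(0.006),0.065],[np.float64(0.0002),np.float64(0.006),0.106]]
[[0,0,3.1],[0,0,3.1]]
```

Request:
carry_out:
  delta_pos:
    - [0.0002, 0.006, 0.03]
    - [0.0002, 0.006, 0.06]
    - [0.0002, 0.006, 0.085]
    - [0.0002, 0.006, 0.106]
    - [0.0002, 0.006, 0.106]
  rot:
    - [0, 0, 3.1]
    - [0, 0, 3.1]
    - [0, 0, 3.1]
    - [0, 0, 3.1]
    - [0, 0, 3.1]

```text
clock: 2.62
eef_pos: [508.4, 196.7, 107.8]
tcp_rot: [-3.14, -0.002, 2.89]
contact_force: [0.3, -0.2, 0.2]
opening: 0.469
grasp_force: 0.0
```

Request:
carry_out:
  delta_pos:
    - [0, 0, 0]
    - [0, 0, 0]
    - [0, 0, 0]
    - [0, 0, 0]
    - [0, 0, 0]
    - [0, 0, 0]
  rot:
    - [0, 0, 0]
    - [0, 0, 0]
    - [0, 0, 0]
    - [0, 0, 0]
    - [0, 0, 0]
    - [0, 0, 0]
  claw: 0
  grip_force: 25

```text
clock: 3.38
eef_pos: [510.3, 196.4, 109.9]
tcp_rot: [3.14, 0.001, 2.888]
contact_force: [-4.5, 2.1, 7.6]
opening: 0.144
grasp_force: 25.7
```

```bash
cat >> h.py <<'E'
def arc(ax,R,angs,z=109,off=0):
    "angs: crank angles deg (world)"
    rows([(ax[0]+R*np.cos(np.radians(a)),ax[1]+R*np.sin(np.radians(a)),z,a+off) for a in angs])
def rep(ax,ph=None):
    s=r.sense(); d=s['eef_pos'][:2]-np.array(ax); a=np.degrees(np.arctan2(d[1],d[0])); F=s['contact_force']
    t=np.array([np.sin(np.radians(a)),-np.cos(np.radians(a))]); u=d/np.linalg.norm(d)
    print("ang %.1f r %.1f yaw %.1f  Ftan(resisting cw) %.2f Frad %.2f Fz %.1f grip %.1f op %.3f t %.2f q6 %.2f"%(a,np.linalg.norm(d),np.degrees(s['tcp_rot'][2]),-F[:2]@t,F[:2]@u,F[2],s['grasp_force'],s['opening'],s['clock'],s['qpos'][5]))
E
python3 - <<'E'
from h import *
rep((538,188.5)); print(load())
arc((538,188.5),28.9,[163,159,155,151,147,143,139,135])
E
```

```text
ang 164.0 r 28.8 yaw 165.4  Ftan(resisting cw) -0.75 Frad 4.94 Fz 7.6 grip 25.7 op 0.144 t 3.38 q6 -0.95
[510.0135465163369, 195.9585472285681, 109.0, 165.47]
[[np.float64(-0.0001),np.float64(0.001),0.0],[np.float64(-0.0002),np.float64(0.0031),0.0],[np.float64(-0.0005),np.float64(0.0051),0.0],[np.float64(-0.001),np.float64(0.007),0.0],[np.float64(-0.0016),np.float64(0.009),0.0],[np.float64(-0.0023),np.float64(0.0108),0.0],[np.float64(-0.0031),np.float64(0.0127),0.0],[np.float64(-0.0041),np.float64(0.0145),0.0]]
[[0,0,2.5],[0,0,6.5],[0,0,10.5],[0,0,14.5],[0,0,18.5],[0,0,22.5],[0,0,26.5],[0,0,30.5]]
```

Request:
carry_out:
  delta_pos:
    - [-0.0001, 0.001, 0]
    - [-0.0002, 0.0031, 0]
    - [-0.0005, 0.0051, 0]
    - [-0.001, 0.007, 0]
    - [-0.0016, 0.009, 0]
    - [-0.0023, 0.0108, 0]
    - [-0.0031, 0.0127, 0]
    - [-0.0041, 0.0145, 0]
  rot:
    - [0, 0, 2.5]
    - [0, 0, 6.5]
    - [0, 0, 10.5]
    - [0, 0, 14.5]
    - [0, 0, 18.5]
    - [0, 0, 22.5]
    - [0, 0, 26.5]
    - [0, 0, 30.5]

```text
clock: 4.38
eef_pos: [518.4, 209.5, 109.9]
tcp_rot: [3.14, 0.001, 2.353]
contact_force: [-1.2, 1.4, 4.4]
opening: 0.139
grasp_force: 25.5
```

```bash
python3 - <<'E'
from h import *
rep((538,188.5)); print(load())
arc((538,188.5),28.9,[133,131,129])
E
```

```text
ang 133.0 r 28.7 yaw 134.8  Ftan(resisting cw) -0.08 Frad 1.89 Fz 4.4 grip 25.5 op 0.139 t 4.38 q6 -0.40
[517.6202737073917, 208.96614890761978, 109.0, 134.97]
[[np.float64(0.0),np.float64(0.0009),0.0],[np.float64(-0.0001),np.float64(0.002),0.0],[np.float64(-0.0001),np.float64(0.003),0.0]]
[[0,0,2.0],[0,0,4.0],[0,0,6.0]]
```

Request:
carry_out:
  delta_pos:
    - [0, 0.001, 0]
    - [-0.0001, 0.002, 0]
  rot:
    - [0, 0, 2]
    - [0, 0, 4]

```text
clock: 4.62
eef_pos: [519.8, 210.7, 109.9]
tcp_rot: [3.14, 0.001, 2.285]
contact_force: [-1.9, 1.5, 5.9]
opening: 0.141
grasp_force: 25.6
```

```bash
python3 -c "
from h import *
rep((538,188.5))"
```

```text
ang 129.4 r 28.7 yaw 130.9  Ftan(resisting cw) 0.48 Frad 2.34 Fz 5.9 grip 25.6 op 0.141 t 4.62 q6 -0.33
```

Request:
carry_out:
  delta_pos:
    - [0, 0.001, 0]
    - [-0.0001, 0.002, 0]
  rot:
    - [0, 0, 2]
    - [0, 0, 4]

```text
clock: 4.88
eef_pos: [521.2, 211.8, 109.9]
tcp_rot: [3.14, 0.0, 2.215]
contact_force: [-1.4, 2.3, 5.8]
opening: 0.145
grasp_force: 25.6
```

```bash
python3 -c "
from h import *
rep((538,188.5))"
```

```text
ang 125.7 r 28.7 yaw 126.9  Ftan(resisting cw) -0.15 Frad 2.67 Fz 5.8 grip 25.6 op 0.145 t 4.88 q6 -0.26
```

```bash
cat >> h.py <<'E'
def rep2(ax):
    rep(ax); s=r.sense(); d=s['eef_pos'][:2]-np.array(ax); F=s['contact_force']; T=s['wrist_torque']
    M=T[2]+(d[0]*F[1]-d[1]*F[0])/1e3
    print("  T",T.round(3),"M/29mm = %.2f N"%(M/.029))
E
python3 -c "
from h import *
rep2((538,188.5))"
```

```text
ang 125.7 r 28.7 yaw 126.9  Ftan(resisting cw) -0.15 Frad 2.67 Fz 5.8 grip 25.6 op 0.145 t 4.88 q6 -0.26
  T [0.039 0.317 0.205] M/29mm = 6.93 N
```

Request:
carry_out:
  delta_pos:
    - [0, 0.001, 0]
    - [-0.0001, 0.002, 0]
  rot:
    - [0, 0, 2]
    - [0, 0, 4]

```text
clock: 5.12
eef_pos: [522.3, 212.5, 109.7]
tcp_rot: [-3.142, 0.0, 2.146]
contact_force: [-3.6, -1.3, 9.2]
opening: 0.146
grasp_force: 25.9
```

```bash
python3 -c "
from h import *
rep2((538,188.5))"
```

```text
ang 123.1 r 28.6 yaw 122.9  Ftan(resisting cw) 3.71 Frad 0.83 Fz 9.2 grip 25.9 op 0.146 t 5.12 q6 -0.19
  T [-0.267  0.504  0.236] M/29mm = 11.78 N
```

Request:
carry_out:
  delta_pos:
    - [0, 0, 0]
    - [0, 0, 0]
  rot:
    - [0, 0, 0]
    - [0, 0, 0]

```text
clock: 5.38
eef_pos: [522.3, 212.4, 109.8]
tcp_rot: [3.142, 0.0, 2.147]
contact_force: [-3.9, 0.0, 8.9]
opening: 0.142
grasp_force: 25.8
```

```bash
python3 -c "
from h import *
rep2((538,188.5))"
```

```text
ang 123.2 r 28.6 yaw 123.0  Ftan(resisting cw) 3.20 Frad 2.15 Fz 8.9 grip 25.8 op 0.142 t 5.38 q6 -0.19
  T [-0.312  0.516  0.213] M/29mm = 10.51 N
```

Request:
carry_out:
  delta_pos:
    - [0, -0.001, 0]
    - [0, -0.001, 0]
  rot:
    - [0, 0, -2]
    - [0, 0, -2]

```text
clock: 5.62
eef_pos: [521.5, 211.9, 109.8]
tcp_rot: [3.141, 0.0, 2.182]
contact_force: [-4.0, -1.7, 7.5]
opening: 0.137
grasp_force: 25.8
```

```bash
python3 -c "
from h import *
rep2((538,188.5))"
```

```text
ang 125.2 r 28.6 yaw 125.0  Ftan(resisting cw) 4.22 Frad 0.89 Fz 7.5 grip 25.8 op 0.137 t 5.62 q6 -0.23
  T [-0.358  0.455  0.13 ] M/29mm = 8.64 N
```

Request:
carry_out:
  delta_pos:
    - [0, -0.002, 0]
    - [0, -0.002, 0]
  rot:
    - [0, 0, -4]
    - [0, 0, -4]

```text
clock: 5.88
eef_pos: [520.1, 210.8, 109.8]
tcp_rot: [3.141, 0.001, 2.252]
contact_force: [-1.8, -1.1, 6.9]
opening: 0.139
grasp_force: 25.7
```

```bash
python3 -c "
from h import *
rep2((538,188.5))"
```

```text
ang 128.8 r 28.6 yaw 129.0  Ftan(resisting cw) 2.11 Frad 0.27 Fz 6.9 grip 25.7 op 0.139 t 5.88 q6 -0.30
  T [-0.237  0.277  0.1  ] M/29mm = 5.53 N
```

Request:
carry_out:
  delta_pos:
    - [0, -0.002, 0]
    - [0, -0.002, 0]
  rot:
    - [0, 0, -4]
    - [0, 0, -4]

```text
clock: 6.12
eef_pos: [518.7, 209.6, 109.8]
tcp_rot: [3.141, 0.001, 2.322]
contact_force: [-1.1, -0.8, 6.5]
opening: 0.138
grasp_force: 25.6
```

```bash
python3 -c "
from h import *
rep2((538,188.5))"
```

```text
ang 132.4 r 28.6 yaw 133.0  Ftan(resisting cw) 1.33 Frad 0.10 Fz 6.5 grip 25.6 op 0.138 t 6.12 q6 -0.37
  T [-0.226  0.182  0.033] M/29mm = 2.46 N
```

Request:
carry_out:
  delta_pos:
    - [0, -0.002, 0]
    - [0, -0.002, 0]
  rot:
    - [0, 0, -4]
    - [0, 0, -4]

```text
clock: 6.38
eef_pos: [517.4, 208.3, 109.9]
tcp_rot: [3.14, 0.001, 2.391]
contact_force: [-1.1, -0.9, 5.1]
opening: 0.142
grasp_force: 25.6
```

```bash
python3 -c "
from h import *
rep2((538,188.5))"
```

```text
ang 136.1 r 28.6 yaw 137.0  Ftan(resisting cw) 1.40 Frad 0.16 Fz 5.1 grip 25.6 op 0.142 t 6.38 q6 -0.44
  T [-0.165  0.13   0.056] M/29mm = 3.30 N
```

Request:
carry_out:
  delta_pos:
    - [0, -0.002, 0]
    - [0, -0.002, 0]
  rot:
    - [0, 0, -4]
    - [0, 0, -4]

```text
clock: 6.62
eef_pos: [516.0, 206.8, 109.8]
tcp_rot: [3.14, 0.001, 2.461]
contact_force: [-0.2, -0.9, 5.6]
opening: 0.144
grasp_force: 25.6
```

```bash
python3 -c "
from h import *
rep2((538,188.5))"
```

```text
ang 140.1 r 28.6 yaw 141.0  Ftan(resisting cw) 0.78 Frad -0.46 Fz 5.6 grip 25.6 op 0.144 t 6.62 q6 -0.51
  T [-0.225  0.145  0.006] M/29mm = 0.97 N
```

Request:
carry_out:
  delta_pos:
    - [-0.0001, -0.004, 0]
    - [-0.0001, -0.004, 0]
  rot:
    - [0, 0, -8]
    - [0, 0, -8]

```text
clock: 6.88
eef_pos: [513.5, 203.4, 109.8]
tcp_rot: [3.141, 0.001, 2.602]
contact_force: [-0.5, -0.3, 5.9]
opening: 0.139
grasp_force: 25.6
```

```bash
python3 -c "
from h import *
rep2((538,188.5))"
```

```text
ang 148.6 r 28.7 yaw 149.1  Ftan(resisting cw) 0.57 Frad 0.29 Fz 5.9 grip 25.6 op 0.139 t 6.88 q6 -0.66
  T [-0.304  0.122 -0.005] M/29mm = 0.39 N
```

Request:
carry_out:
  delta_pos:
    - [-0.0001, 0.004, 0]
    - [-0.0001, 0.004, 0]
  rot:
    - [0, 0, 8]
    - [0, 0, 8]

```text
clock: 7.12
eef_pos: [516.0, 207.1, 109.7]
tcp_rot: [3.14, 0.001, 2.461]
contact_force: [0.9, -2.6, 6.9]
opening: 0.139
grasp_force: 25.6
```

```bash
python3 -c "
from h import *
rep2((538,188.5))"
```

```text
ang 139.8 r 28.8 yaw 141.0  Ftan(resisting cw) 1.40 Frad -2.39 Fz 6.9 grip 25.6 op 0.139 t 7.12 q6 -0.51
  T [-0.463 -0.163 -0.08 ] M/29mm = -1.37 N
```

Request:
carry_out:
  delta_pos:
    - [0, 0.002, 0]
    - [0, 0.002, 0]
  rot:
    - [0, 0, 4]
    - [0, 0, 4]

```text
clock: 7.38
eef_pos: [517.4, 208.5, 109.7]
tcp_rot: [3.14, 0.001, 2.393]
contact_force: [1.3, -2.7, 6.2]
opening: 0.138
grasp_force: 25.6
```

```bash
python3 -c "
from h import *
rep2((538,188.5))"
```

```text
ang 135.9 r 28.8 yaw 137.1  Ftan(resisting cw) 1.06 Frad -2.82 Fz 6.2 grip 25.6 op 0.138 t 7.38 q6 -0.44
  T [-0.518 -0.219 -0.07 ] M/29mm = -1.35 N
```

Request:
carry_out:
  delta_pos:
    - [0, 0.002, 0]
    - [0, 0.002, 0]
  rot:
    - [0, 0, 4]
    - [0, 0, 4]

```text
clock: 7.62
eef_pos: [518.6, 209.8, 109.7]
tcp_rot: [3.141, 0.001, 2.324]
contact_force: [1.2, -3.7, 7.9]
opening: 0.141
grasp_force: 25.7
```

```bash
python3 -c "
from h import *
rep2((538,188.5))"
```

```text
ang 132.3 r 28.8 yaw 133.1  Ftan(resisting cw) 1.56 Frad -3.56 Fz 7.9 grip 25.7 op 0.141 t 7.62 q6 -0.37
  T [-0.674 -0.185 -0.014] M/29mm = 1.06 N
```

Request:
carry_out:
  delta_pos:
    - [-0.0001, -0.0028, 0]
    - [-0.0005, -0.0055, 0]
    - [-0.0012, -0.0082, 0]
    - [-0.0021, -0.0108, 0]
    - [-0.0033, -0.0133, 0]
    - [-0.0047, -0.0157, 0]
    - [-0.0063, -0.018, 0]
    - [-0.0081, -0.0201, 0]
  rot:
    - [0, 0, -5.5]
    - [0, 0, -11]
    - [0, 0, -16.5]
    - [0, 0, -22]
    - [0, 0, -27.5]
    - [0, 0, -33]
    - [0, 0, -38.5]
    - [0, 0, -44]

```text
clock: 8.62
eef_pos: [509.0, 190.1, 109.7]
tcp_rot: [-3.142, 0.001, 3.095]
contact_force: [-1.9, -1.9, 8.0]
opening: 0.143
grasp_force: 25.8
```

```bash
python3 -c "
from h import *
rep2((538,188.5))"
```

```text
ang 176.8 r 29.0 yaw 177.3  Ftan(resisting cw) 2.05 Frad 1.79 Fz 8.0 grip 25.8 op 0.143 t 8.62 q6 -1.17
  T [-0.53   0.072 -0.137] M/29mm = -2.68 N
```

Request:
carry_out:
  delta_pos:
    - [-0.0001, -0.0028, 0]
    - [-0.0005, -0.0055, 0]
    - [-0.0012, -0.0082, 0]
    - [-0.0021, -0.0108, 0]
    - [-0.0033, -0.0133, 0]
    - [-0.0047, -0.0157, 0]
    - [-0.0063, -0.018, 0]
    - [-0.0081, -0.0201, 0]
  rot:
    - [0, 0, -5.5]
    - [0, 0, -11]
    - [0, 0, -16.5]
    - [0, 0, -22]
    - [0, 0, -27.5]
    - [0, 0, -33]
    - [0, 0, -38.5]
    - [0, 0, -44]

```text
clock: 9.62
eef_pos: [515.7, 169.0, 109.7]
tcp_rot: [-3.141, -0.001, -2.42]
contact_force: [-1.5, -7.9, 12.0]
opening: 0.146
grasp_force: 26.0
```

```bash
python3 -c "
from h import *
rep2((538,188.5))"
```

```text
ang -138.8 r 29.6 yaw -138.7  Ftan(resisting cw) 4.92 Frad 6.35 Fz 12.0 grip 26.0 op 0.146 t 9.62 q6 -1.98
  T [-1.015  0.292 -0.143] M/29mm = 0.09 N
```

Request:
carry_out:
  delta_pos:
    - [0, 0, 0]
    - [0, 0, 0]
    - [0, 0, 0]
  rot:
    - [0, 0, 0]
    - [0, 0, 0]
    - [0, 0, 0]
  claw: 0.04

```text
clock: 10.0
eef_pos: [515.5, 170.1, 108.8]
tcp_rot: [3.141, -0.0, -2.426]
contact_force: [0.2, -0.1, -0.2]
opening: 0.472
grasp_force: 0.0
```

Request:
carry_out:
  delta_pos:
    - [0, 0, -0.02]
    - [0, 0, -0.06]
    - [0, 0, -0.105]
    - [0, 0, -0.105]
    - [0, 0, -0.105]
    - [0, 0, -0.105]
  rot:
    - [0, 0, 0]
    - [0, 0, 0]
    - [0, 0, 0]
    - [0, 0, 0]
    - [0, 0, 0]
    - [0, 0, 0]

```text
clock: 10.75
eef_pos: [514.8, 169.8, 212.6]
tcp_rot: [3.141, -0.002, -2.427]
contact_force: [0.4, 0.6, 0.6]
opening: 0.475
grasp_force: 0.0
```

```bash
python3 - <<'E'
from h import *
import cv2
s=r.sense(); e=s['eef_pos']; yw=np.degrees(s['tcp_rot'][2]); print(e,yw,s['tcp_rot'],s['wrist_torque'],s['contact_force'])
c,P=wcam(); im=r.grab_frame("wrist"); np.save("P2",P)
cv2.imwrite("pics/w2.png",im)
json.dump([*e,yw],open('cmd.json','w'))
rows([(649,35,215,yw-121.3)])
E
```

```text
[514.78071378 169.78116402 212.60184511] -139.02971431566277 [ 3.14062073e+00 -2.24200468e-03 -2.42652627e+00] [ 0.00376661 -0.06517103 -0.04709441] [0.38861424 0.56291075 0.55363746]
[[np.float64(-0.013),np.float64(-0.1898),-0.0024]]
[[0,0,np.float64(121.3)]]
```

View pics/w2.png

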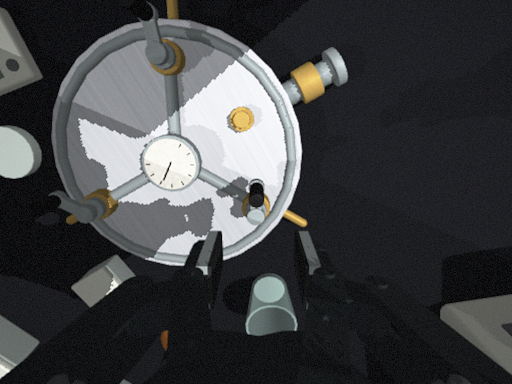

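Peg1 stands at (256,200) with its boss at (256,214), about where I left it. On to valve2.

Request:
carry_out:
  delta_pos:
    - [-0.002, -0.024, 0]
    - [-0.004, -0.048, 0]
    - [-0.005, -0.072, 0]
    - [-0.007, -0.096, 0]
    - [-0.009, -0.12, 0]
    - [-0.011, -0.145, 0]
    - [-0.012, -0.17, 0]
    - [-0.013, -0.19, -0.002]
  rot:
    - [0, 0, 10]
    - [0, 0, 20]
    - [0, 0, 30]
    - [0, 0, 40]
    - [0, 0, 50]
    - [0, 0, 60]
    - [0, 0, 70]
    - [0, 0, 80]

```text
clock: 11.8
eef_pos: [650.1, 34.3, 214.5]
tcp_rot: [-3.14, -0.002, 2.454]
contact_force: [-0.2, -0.3, 0.4]
opening: 0.466
grasp_force: 0.0
```

Request:
carry_out:
  delta_pos:
    - [0, 0, 0]
    - [0, 0, 0]
    - [0, 0, 0]
    - [0, 0, 0]
    - [0, 0, 0]
    - [0, 0, 0]
  rot:
    - [0, 0, 10]
    - [0, 0, 20]
    - [0, 0, 30]
    - [0, 0, 40]
    - [0, 0, 41]
    - [0, 0, 41]

```text
clock: 12.55
eef_pos: [649.8, 35.0, 215.3]
tcp_rot: [-3.141, -0.0, 1.748]
contact_force: [0.3, -0.5, -0.3]
opening: 0.471
grasp_force: 0.0
```

```bash
python3 - <<'E'
from h import *
import cv2
c=r.camera_info("wrist"); P2=np.load("P2.npy"); print("peg1 check",wproj(c,P2,256.5,201,115),"gauge",wproj(c,P2,171,162,67))
s=r.sense(); print(s['eef_pos'],s['tcp_rot'],s['wrist_torque'],s['qpos'][5])
c,P=wcam(); im=r.grab_frame("wrist"); np.save("P3",P)
cv2.imwrite("pics/w3.png",im)
json.dump([*s['eef_pos'],np.degrees(s['tcp_rot'][2])],open('cmd.json','w'))
print(wpix(c,P,(649,34,115)),wpix(c,P,(643.8,62,82)))
for d in r.cut_out("knob2","wrist"):
    v,u=np.nonzero(d['mask']); print(round(d['p'],2),d['box'],u.mean(),v.mean())
u,v=wpix(c,P,(645,50,95)).astype(int); a,b=max(0,u-80),max(0,v-60); print(a,b)
cv2.imwrite("pics/w3c.png",cv2.resize(im[b:b+120,a:a+160],None,fx=5,fy=5,interpolation=cv2.INTER_CUBIC))
E
```

```text
peg1 check [515.84732402 170.50351669] gauge [552.65399332  94.65199852]
[649.79322035  35.04559598 215.34517019] [-3.14062657e+00 -1.09073683e-04  1.74807211e+00] [ 0.02942757  0.00556499 -0.0175857 ] -0.12568677656037872
[257.08419781 200.84207069] [256.93923263 158.53925795]
0.96 [245.0, 144.9, 269.6, 204.6] 257.82603686635946 175.28801843317973
0.63 [112.2, 0.0, 135.1, 8.0] 122.03738317757009 2.4205607476635516
0.57 [21.1, 146.1, 91.6, 195.8] 57.84380032206119 172.17391304347825
175 115
```

View pics/w3c.png

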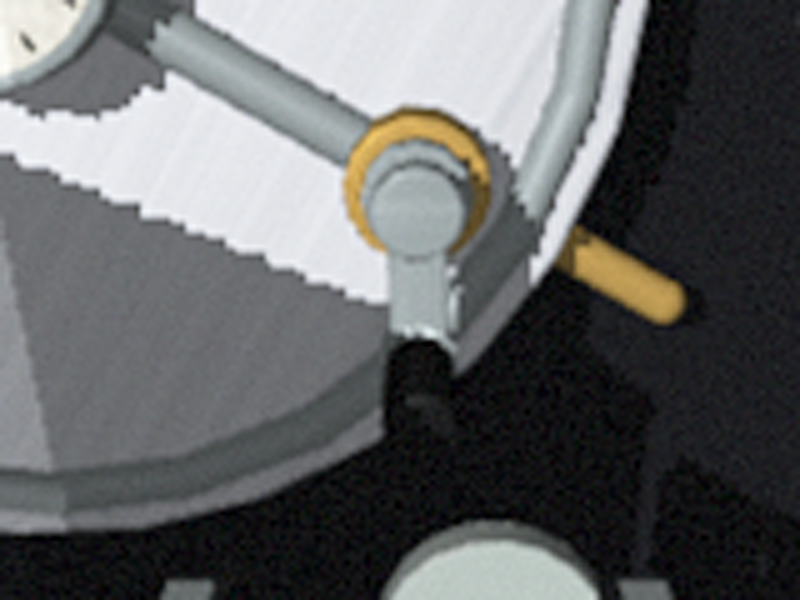

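Boss top is at px (258.4,156.4), peg top at about (259.3,198.7).

```bash
python3 - <<'E'
from h import *
c=r.camera_info("wrist"); P=np.load("P3.npy")
p=wproj(c,P,259.3,198.7,115); a=wproj(c,P,258.4,156.4,81.5); d=p-a; print(p,a,np.linalg.norm(d),np.degrees(np.arctan2(d[1],d[0])))
b=np.array([643.8,62]); d=p-b; print(np.linalg.norm(d),np.degrees(np.arctan2(d[1],d[0])))
a=(a+b)/2; d=p-a; ph=np.degrees(np.arctan2(d[1],d[0])); print(a,ph)
t=a+29*d/np.linalg.norm(d); print(t)
rows([(*t,109,ph+180)])
E
```

```text
[650.46392955  36.16261439] [644.77294143  64.05895259] 28.47091552345423 -78.46960317303159
26.682924355014325 -75.53757110132813
[644.28647072  63.0294763 ] -77.05112318007286
[650.78483613  34.76693489]
[[np.float64(-0.0004),np.float64(0.0009),0.1063]]
[[0,0,np.float64(-2.8)]]
```

Request:
carry_out:
  delta_pos:
    - [0, 0.001, 0.03]
    - [0, 0.001, 0.06]
    - [0, 0.001, 0.085]
    - [0, 0.001, 0.106]
    - [0, 0.001, 0.106]
  rot:
    - [0, 0, -2]
    - [0, 0, -2]
    - [0, 0, -2]
    - [0, 0, -2]
    - [0, 0, -2]

```text
clock: 13.28
eef_pos: [650.0, 35.2, 108.3]
tcp_rot: [-3.139, -0.0, 1.78]
contact_force: [-0.4, 0.3, 0.1]
opening: 0.467
grasp_force: 0.0
```

```bash
python3 -c "
from h import *
rep2((644.5,63.5))"
```

```text
ang -79.1 r 28.8 yaw 102.0  Ftan(resisting cw) -0.30 Frad -0.38 Fz 0.1 grip 0.0 op 0.467 t 13.28 q6 -0.16
  T [ 0.03  -0.042  0.007] M/29mm = -0.06 N
```

Request:
carry_out:
  delta_pos:
    - [0, 0, 0]
    - [0, 0, 0]
    - [0, 0, 0]
    - [0, 0, 0]
    - [0, 0, 0]
    - [0, 0, 0]
  rot:
    - [0, 0, 0]
    - [0, 0, 0]
    - [0, 0, 0]
    - [0, 0, 0]
    - [0, 0, 0]
    - [0, 0, 0]
  claw: 0
  grip_force: 25

```text
clock: 14.02
eef_pos: [651.6, 35.0, 111.0]
tcp_rot: [3.14, 0.001, 1.78]
contact_force: [-1.3, -2.7, 6.1]
opening: 0.14
grasp_force: 25.4
```

```bash
python3 -c "
from h import *
rep2((644.5,63.5))"
```

```text
ang -76.0 r 29.4 yaw 102.0  Ftan(resisting cw) -1.92 Frad 2.30 Fz 6.1 grip 25.4 op 0.140 t 14.03 q6 -0.16
  T [-0.294  0.152  0.097] M/29mm = 1.39 N
```

Request:
carry_out:
  delta_pos:
    - [0.0001, -0.0018, 0]
    - [0.0002, -0.0035, 0]
    - [0.0005, -0.0053, 0]
    - [0.0009, -0.007, 0]
    - [0.0013, -0.0087, 0]
    - [0.0019, -0.0104, 0]
    - [0.0026, -0.012, 0]
    - [0.0034, -0.0136, 0]
  rot:
    - [0, 0, 3.5]
    - [0, 0, 7]
    - [0, 0, 10.5]
    - [0, 0, 14]
    - [0, 0, 17.5]
    - [0, 0, 21]
    - [0, 0, 24.5]
    - [0, 0, 28]

```text
clock: 15.02
eef_pos: [638.0, 35.2, 111.0]
tcp_rot: [3.139, -0.0, 1.289]
contact_force: [-0.5, -4.2, 5.2]
opening: 0.141
grasp_force: 25.4
```

```bash
python3 -c "
from h import *
rep2((644.5,63.5))"
```

```text
ang -102.9 r 29.0 yaw 73.9  Ftan(resisting cw) 0.45 Frad 4.19 Fz 5.2 grip 25.4 op 0.141 t 15.03 q6 0.34
  T [-0.615 -0.117 -0.013] M/29mm = 0.01 N
```

Request:
carry_out:
  delta_pos:
    - [0.0001, -0.0015, 0]
    - [0.0001, -0.0015, 0]
  rot:
    - [0, 0, 3]
    - [0, 0, 3]

```text
clock: 15.28
eef_pos: [636.5, 35.7, 111.0]
tcp_rot: [3.139, -0.0, 1.238]
contact_force: [0.2, -4.1, 5.7]
opening: 0.14
grasp_force: 25.5
```

```bash
python3 -c "
from h import *
rep2((644.5,63.5))"
```

```text
ang -106.0 r 28.9 yaw 70.9  Ftan(resisting cw) 1.37 Frad 3.91 Fz 5.7 grip 25.5 op 0.140 t 15.28 q6 0.39
  T [-0.667 -0.005 -0.011] M/29mm = 1.00 N
```

Request:
carry_out:
  delta_pos:
    - [0.0001, -0.0015, 0]
    - [0.0001, -0.0015, 0]
  rot:
    - [0, 0, 3]
    - [0, 0, 3]

```text
clock: 15.52
eef_pos: [635.1, 36.2, 111.0]
tcp_rot: [3.139, -0.0, 1.186]
contact_force: [-0.4, -5.5, 6.4]
opening: 0.143
grasp_force: 25.5
```

```bash
python3 -c "
from h import *
rep2((644.5,63.5))"
```

```text
ang -109.0 r 28.9 yaw 67.9  Ftan(resisting cw) 1.39 Frad 5.37 Fz 6.4 grip 25.5 op 0.143 t 15.53 q6 0.44
  T [-0.692 -0.006 -0.053] M/29mm = -0.45 N
```

Request:
carry_out:
  delta_pos:
    - [0, -0.0015, 0]
    - [0, -0.0015, 0]
  rot:
    - [0, 0, 3]
    - [0, 0, 3]

```text
clock: 15.78
eef_pos: [633.7, 36.8, 111.0]
tcp_rot: [3.139, -0.0, 1.133]
contact_force: [-0.4, -5.3, 5.5]
opening: 0.143
grasp_force: 25.5
```

```bash
python3 -c "
from h import *
rep2((644.5,63.5))"
```

```text
ang -111.9 r 28.8 yaw 64.9  Ftan(resisting cw) 1.58 Frad 5.07 Fz 5.5 grip 25.5 op 0.143 t 15.78 q6 0.49
  T [-0.75  -0.014 -0.074] M/29mm = -0.98 N
```

Request:
carry_out:
  delta_pos:
    - [0, -0.0015, 0]
    - [0, -0.0015, 0]
  rot:
    - [0, 0, 3]
    - [0, 0, 3]

```text
clock: 16.02
eef_pos: [632.4, 37.4, 111.0]
tcp_rot: [3.139, -0.0, 1.081]
contact_force: [-0.2, -4.4, 6.0]
opening: 0.142
grasp_force: 25.5
```

```bash
python3 -c "
from h import *
rep2((644.5,63.5))"
```

```text
ang -114.9 r 28.8 yaw 61.9  Ftan(resisting cw) 1.62 Frad 4.07 Fz 6.0 grip 25.5 op 0.142 t 16.02 q6 0.55
  T [-0.735 -0.072 -0.061] M/29mm = -0.49 N
```

Request:
carry_out:
  delta_pos:
    - [0, -0.0015, 0]
    - [0, -0.0015, 0]
  rot:
    - [0, 0, 3]
    - [0, 0, 3]

```text
clock: 16.27
eef_pos: [631.1, 38.1, 111.0]
tcp_rot: [3.139, -0.001, 1.028]
contact_force: [0.9, -4.5, 5.1]
opening: 0.146
grasp_force: 25.5
```

```bash
python3 -c "
from h import *
rep2((644.5,63.5))"
```

```text
ang -117.9 r 28.7 yaw 58.9  Ftan(resisting cw) 2.96 Frad 3.58 Fz 5.1 grip 25.5 op 0.146 t 16.27 q6 0.60
  T [-0.689 -0.015 -0.073] M/29mm = 0.41 N
```

Request:
carry_out:
  delta_pos:
    - [0, -0.0015, 0]
    - [0, -0.0015, 0]
  rot:
    - [0, 0, 3]
    - [0, 0, 3]

```text
clock: 16.52
eef_pos: [629.8, 38.9, 111.0]
tcp_rot: [3.139, -0.001, 0.976]
contact_force: [-0.3, -4.1, 6.2]
opening: 0.144
grasp_force: 25.5
```

```bash
python3 -c "
from h import *
rep2((644.5,63.5))"
```

```text
ang -120.9 r 28.7 yaw 55.9  Ftan(resisting cw) 1.82 Frad 3.66 Fz 6.2 grip 25.5 op 0.144 t 16.52 q6 0.66
  T [-0.738 -0.052 -0.055] M/29mm = -0.10 N
```

Request:
carry_out:
  delta_pos:
    - [0, -0.0015, 0]
    - [0, -0.0015, 0]
  rot:
    - [0, 0, 3]
    - [0, 0, 3]

```text
clock: 16.77
eef_pos: [628.6, 39.7, 111.0]
tcp_rot: [3.139, -0.001, 0.924]
contact_force: [-0.1, -5.7, 5.7]
opening: 0.142
grasp_force: 25.5
```

```bash
python3 -c "
from h import *
rep2((644.5,63.5))"
```

```text
ang -123.9 r 28.6 yaw 52.9  Ftan(resisting cw) 3.06 Frad 4.83 Fz 5.7 grip 25.5 op 0.142 t 16.77 q6 0.71
  T [-0.737 -0.095 -0.047] M/29mm = 1.40 N
```

Request:
carry_out:
  delta_pos:
    - [0, -0.0015, 0]
    - [0, -0.0015, 0]
  rot:
    - [0, 0, 3]
    - [0, 0, 3]

```text
clock: 17.02
eef_pos: [627.4, 40.7, 111.0]
tcp_rot: [3.139, -0.001, 0.871]
contact_force: [-0.0, -5.2, 5.1]
opening: 0.141
grasp_force: 25.5
```

```bash
python3 -c "
from h import *
rep2((644.5,63.5))"
```

```text
ang -126.9 r 28.6 yaw 49.9  Ftan(resisting cw) 3.09 Frad 4.14 Fz 5.1 grip 25.5 op 0.141 t 17.02 q6 0.76
  T [-0.714 -0.113 -0.054] M/29mm = 1.18 N
```

Request:
carry_out:
  delta_pos:
    - [0, -0.0015, 0]
    - [0, -0.0015, 0]
  rot:
    - [0, 0, 3]
    - [0, 0, 3]

```text
clock: 17.27
eef_pos: [626.2, 41.6, 111.0]
tcp_rot: [3.139, -0.001, 0.819]
contact_force: [0.3, -4.6, 5.2]
opening: 0.14
grasp_force: 25.5
```

```bash
python3 -c "
from h import *
rep2((644.5,63.5))"
```

```text
ang -129.8 r 28.5 yaw 46.9  Ftan(resisting cw) 3.17 Frad 3.38 Fz 5.2 grip 25.5 op 0.140 t 17.27 q6 0.82
  T [-0.709 -0.112 -0.074] M/29mm = 0.55 N
```

Request:
carry_out:
  delta_pos:
    - [0, -0.0015, 0]
    - [0, -0.0015, 0]
  rot:
    - [0, 0, 3]
    - [0, 0, 3]

```text
clock: 17.52
eef_pos: [625.3, 42.6, 111.0]
tcp_rot: [3.139, -0.001, 0.767]
contact_force: [1.9, -4.9, 5.6]
opening: 0.146
grasp_force: 25.5
```

```bash
python3 -c "
from h import *
rep2((644.5,63.5))"
```

```text
ang -132.6 r 28.4 yaw 43.9  Ftan(resisting cw) 4.73 Frad 2.36 Fz 5.6 grip 25.5 op 0.146 t 17.52 q6 0.87
  T [-0.808 -0.181 -0.003] M/29mm = 4.53 N
```

Request:
carry_out:
  delta_pos:
    - [0, -0.0015, 0]
    - [0, -0.0015, 0]
  rot:
    - [0, 0, 3]
    - [0, 0, 3]

```text
clock: 17.77
eef_pos: [624.3, 43.6, 111.0]
tcp_rot: [3.139, -0.001, 0.715]
contact_force: [1.7, -5.9, 4.6]
opening: 0.141
grasp_force: 25.4
```

```bash
python3 -c "
from h import *
rep2((644.5,63.5))"
```

```text
ang -135.3 r 28.4 yaw 40.9  Ftan(resisting cw) 5.39 Frad 2.95 Fz 4.6 grip 25.4 op 0.141 t 17.77 q6 0.93
  T [-0.924 -0.289 -0.036] M/29mm = 4.04 N
```

Request:
carry_out:
  delta_pos:
    - [0, -0.0015, 0]
    - [0, -0.0015, 0]
  rot:
    - [0, 0, 3]
    - [0, 0, 3]

```text
clock: 18.02
eef_pos: [623.5, 44.6, 111.0]
tcp_rot: [3.139, -0.002, 0.662]
contact_force: [2.3, -6.4, 4.2]
opening: 0.145
grasp_force: 25.4
```

```bash
python3 -c "
from h import *
rep2((644.5,63.5))"
```

```text
ang -138.0 r 28.3 yaw 37.9  Ftan(resisting cw) 6.30 Frad 2.53 Fz 4.2 grip 25.4 op 0.145 t 18.02 q6 0.98
  T [-1.096 -0.397  0.021] M/29mm = 6.88 N
```

Request:
carry_out:
  delta_pos:
    - [0, -0.001, 0]
    - [0, -0.001, 0]
    - [0, -0.001, 0]
  rot:
    - [0, 0, 2]
    - [0, 0, 2]
    - [0, 0, 2]

```text
clock: 18.4
eef_pos: [623.0, 45.2, 111.0]
tcp_rot: [3.138, -0.002, 0.628]
contact_force: [2.1, -7.1, 4.1]
opening: 0.142
grasp_force: 25.4
```

```bash
python3 -c "
from h import *
rep2((644.5,63.5))"
```

```text
ang -139.7 r 28.2 yaw 36.0  Ftan(resisting cw) 6.76 Frad 3.00 Fz 4.1 grip 25.4 op 0.142 t 18.40 q6 1.01
  T [-1.127 -0.432  0.082] M/29mm = 9.41 N
```

Request:
carry_out:
  delta_pos:
    - [0, 0.0015, 0]
    - [0, 0.0015, 0]
  rot:
    - [0, 0, -3]
    - [0, 0, -3]

```text
clock: 18.65
eef_pos: [623.9, 44.1, 111.0]
tcp_rot: [3.139, -0.002, 0.681]
contact_force: [1.9, -6.2, 3.9]
opening: 0.144
grasp_force: 25.4
```

```bash
python3 -c "
from h import *
rep2((644.5,63.5))"
```

```text
ang -136.8 r 28.3 yaw 39.0  Ftan(resisting cw) 5.84 Frad 2.89 Fz 3.9 grip 25.4 op 0.144 t 18.65 q6 0.96
  T [-1.058 -0.363  0.021] M/29mm = 6.42 N
```

Request:
carry_out:
  delta_pos:
    - [0, 0.0015, 0]
    - [0, 0.0015, 0]
  rot:
    - [0, 0, -3]
    - [0, 0, -3]

```text
clock: 18.9
eef_pos: [624.7, 43.1, 111.0]
tcp_rot: [3.139, -0.002, 0.733]
contact_force: [1.8, -5.0, 4.5]
opening: 0.149
grasp_force: 25.4
```

```bash
python3 -c "
from h import *
rep2((644.5,63.5))"
```

```text
ang -134.1 r 28.4 yaw 42.0  Ftan(resisting cw) 4.79 Frad 2.35 Fz 4.5 grip 25.4 op 0.149 t 18.90 q6 0.91
  T [-0.862 -0.319  0.001] M/29mm = 4.74 N
```

Request:
carry_out:
  delta_pos:
    - [0, 0.0015, 0]
    - [0, 0.0015, 0]
  rot:
    - [0, 0, -3]
    - [0, 0, -3]

```text
clock: 19.15
eef_pos: [625.5, 42.2, 111.0]
tcp_rot: [3.139, -0.002, 0.785]
contact_force: [0.0, -3.9, 5.1]
opening: 0.143
grasp_force: 25.5
```

```bash
python3 -c "
from h import *
rep2((644.5,63.5))"
```

```text
ang -131.8 r 28.5 yaw 45.0  Ftan(resisting cw) 2.61 Frad 2.91 Fz 5.1 grip 25.5 op 0.143 t 19.15 q6 0.85
  T [-0.706 -0.231 -0.091] M/29mm = -0.57 N
```

Request:
carry_out:
  delta_pos:
    - [0, 0.0015, 0]
    - [0, 0.0015, 0]
  rot:
    - [0, 0, -3]
    - [0, 0, -3]

```text
clock: 19.4
eef_pos: [626.5, 41.3, 111.0]
tcp_rot: [3.139, -0.001, 0.837]
contact_force: [0.5, -3.8, 5.2]
opening: 0.142
grasp_force: 25.5
```

```bash
python3 -c "
from h import *
rep2((644.5,63.5))"
```

```text
ang -129.0 r 28.6 yaw 48.0  Ftan(resisting cw) 2.77 Frad 2.68 Fz 5.2 grip 25.5 op 0.142 t 19.40 q6 0.80
  T [-0.565 -0.178 -0.097] M/29mm = -0.62 N
```

Request:
carry_out:
  delta_pos:
    - [0.0001, 0.0027, 0]
    - [0.0005, 0.0055, 0]
    - [0.0012, 0.0081, 0]
    - [0.0021, 0.0107, 0]
    - [0.0032, 0.0133, 0]
    - [0.0046, 0.0156, 0]
    - [0.0062, 0.0179, 0]
    - [0.008, 0.02, 0]
  rot:
    - [0, 0, -5.4]
    - [0, 0, -10.9]
    - [0, 0, -16.3]
    - [0, 0, -21.8]
    - [0, 0, -27.2]
    - [0, 0, -32.6]
    - [0, 0, -38.1]
    - [0, 0, -43.5]

```text
clock: 20.4
eef_pos: [646.2, 34.2, 110.9]
tcp_rot: [3.14, -0.0, 1.599]
contact_force: [-1.0, -1.8, 6.2]
opening: 0.14
grasp_force: 25.6
```

```bash
python3 -c "
from h import *
rep2((644.5,63.5))"
```

```text
ang -86.6 r 29.4 yaw 91.6  Ftan(resisting cw) -1.12 Frad 1.78 Fz 6.2 grip 25.6 op 0.140 t 20.40 q6 0.02
  T [-0.101  0.164 -0.049] M/29mm = -2.84 N
```

Request:
carry_out:
  delta_pos:
    - [0.0001, 0.0027, 0]
    - [0.0005, 0.0055, 0]
    - [0.0012, 0.0081, 0]
    - [0.0021, 0.0107, 0]
    - [0.0032, 0.0133, 0]
    - [0.0046, 0.0156, 0]
    - [0.0062, 0.0179, 0]
    - [0.008, 0.02, 0]
  rot:
    - [0, 0, -5.4]
    - [0, 0, -10.9]
    - [0, 0, -16.3]
    - [0, 0, -21.8]
    - [0, 0, -27.2]
    - [0, 0, -32.6]
    - [0, 0, -38.1]
    - [0, 0, -43.5]

```text
clock: 21.4
eef_pos: [665.4, 42.8, 110.8]
tcp_rot: [3.142, -0.0, 2.358]
contact_force: [-3.6, 0.2, 8.1]
opening: 0.136
grasp_force: 25.7
```

```bash
python3 -c "
from h import *
rep2((644.5,63.5))"
```

```text
ang -44.7 r 29.4 yaw 135.1  Ftan(resisting cw) -2.40 Frad -2.70 Fz 8.1 grip 25.7 op 0.136 t 21.40 q6 -0.73
  T [-0.175  0.638 -0.013] M/29mm = -2.86 N
```

Request:
carry_out:
  delta_pos:
    - [0, 0, 0]
    - [0, 0, 0]
    - [0, 0, 0]
  rot:
    - [0, 0, 0]
    - [0, 0, 0]
    - [0, 0, 0]
  claw: 0.04

```text
clock: 21.78
eef_pos: [665.2, 42.8, 109.7]
tcp_rot: [-3.141, -0.0, 2.355]
contact_force: [1.5, -0.0, 0.7]
opening: 0.471
grasp_force: 0.0
```

Request:
carry_out:
  delta_pos:
    - [0, 0, -0.02]
    - [0, 0, -0.06]
    - [0, 0, -0.105]
    - [0, 0, -0.105]
    - [0, 0, -0.105]
    - [0, 0, -0.105]
  rot:
    - [0, 0, 0]
    - [0, 0, 0]
    - [0, 0, 0]
    - [0, 0, 0]
    - [0, 0, 0]
    - [0, 0, 0]

```text
clock: 22.52
eef_pos: [664.7, 42.7, 214.1]
tcp_rot: [-3.14, -0.001, 2.355]
contact_force: [-0.2, 0.3, 1.3]
opening: 0.464
grasp_force: 0.0
```

```bash
python3 - <<'E'
from h import *
import cv2
s=r.sense(); e=s['eef_pos']; yw=np.degrees(s['tcp_rot'][2]); print(e,yw)
c,P=wcam(); im=r.grab_frame("wrist"); np.save("P4",P)
cv2.imwrite("pics/w4.png",im)
json.dump([*e,yw],open('cmd.json','w'))
rows([(465,12,215,50)])
a=np.array([645,63.3]); f=lambda A:(*(a+29*np.array([np.cos(np.radians(A)),np.sin(np.radians(A))])),115)
print("pred peg2 top px at -43:",wpix(c,P,f(-43)),"at -33",wpix(c,P,f(-33)))
cv2.imwrite("pics/w4c.png",cv2.resize(im[110:230,178:338],None,fx=5,fy=5,interpolation=cv2.INTER_CUBIC))
E
```

```text
[664.66723377  42.66727424 214.08205647] 134.95715940088655
[[np.float64(0.1194),np.float64(-0.163),-0.0009]]
[[0,0,85.0]]
pred peg2 top px at -43: [259.61493907 200.89703457] at -33 [265.75467211 200.18028587]
```

View pics/w4c.png

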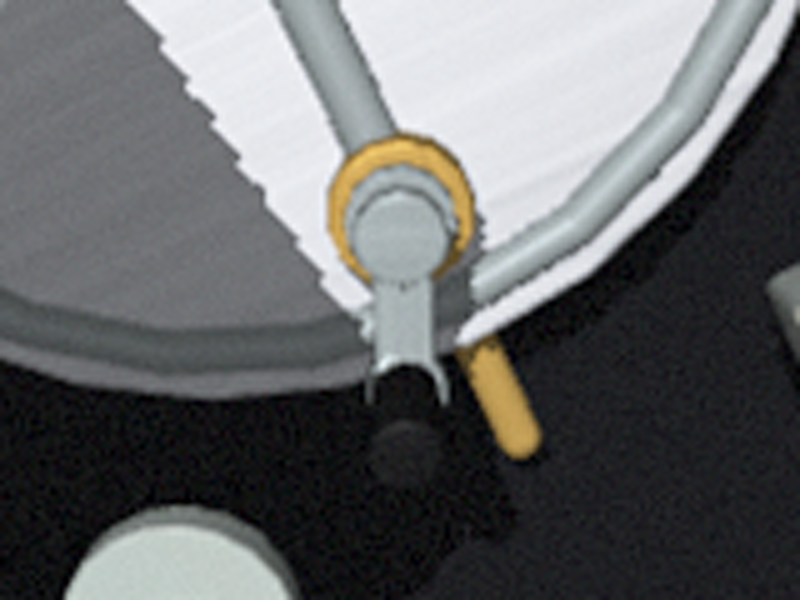

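Peg2 (405,455 in the crop) sits straight below its boss (402,235), so that crank is at about -45°, as intended. On to valve3.

Request:
carry_out:
  delta_pos:
    - [0.015, -0.02, 0]
    - [0.03, -0.041, 0]
    - [0.045, -0.061, 0]
    - [0.06, -0.082, 0]
    - [0.075, -0.102, 0]
    - [0.09, -0.122, 0]
    - [0.105, -0.143, 0]
    - [0.1195, -0.163, -0.001]
  rot:
    - [0, 0, 10]
    - [0, 0, 20]
    - [0, 0, 30]
    - [0, 0, 40]
    - [0, 0, 50]
    - [0, 0, 60]
    - [0, 0, 70]
    - [0, 0, 80]

```text
clock: 23.58
eef_pos: [464.3, 11.9, 215.2]
tcp_rot: [-3.14, 0.001, 0.953]
contact_force: [0.2, -0.1, -0.5]
opening: 0.469
grasp_force: 0.0
```

Request:
carry_out:
  delta_pos:
    - [0, 0, 0]
    - [0, 0, 0]
    - [0, 0, 0]
    - [0, 0, 0]
  rot:
    - [0, 0, 5]
    - [0, 0, 5]
    - [0, 0, 5]
    - [0, 0, 5]

```text
clock: 24.08
eef_pos: [465.7, 12.1, 215.8]
tcp_rot: [-3.141, 0.0, 0.873]
contact_force: [0.6, 0.5, 0.6]
opening: 0.468
grasp_force: 0.0
```

```bash
python3 - <<'E'
from h import *
import cv2
s=r.sense(); print(s['eef_pos'],s['tcp_rot'],s['qpos'][5])
c,P=wcam(); im=r.grab_frame("wrist"); np.save("P5",P); cv2.imwrite("pics/w5.png",im)
json.dump([*s['eef_pos'],np.degrees(s['tcp_rot'][2])],open('cmd.json','w'))
print(wpix(c,P,(464.8,11,115)),wpix(c,P,(483.3,32.9,82)))
for d in r.cut_out("knob3","wrist"):
    v,u=np.nonzero(d['mask']); print(round(d['p'],2),d['box'],u.mean(),v.mean())
cv2.imwrite("pics/w5c.png",cv2.resize(im[110:230,178:338],None,fx=5,fy=5,interpolation=cv2.INTER_CUBIC))
E
```

```text
[465.74160121  12.10265855 215.76122604] [-3.14126748e+00  2.76997873e-04  8.73212197e-01] 0.720336034490996
[259.0953194  200.73711889] [259.05681833 158.29941926]
0.65 [376.4, 0.7, 451.2, 11.2] 409.5032894736842 4.4605263157894735
0.57 [247.5, 144.8, 268.2, 205.8] 257.7577497129736 175.0321469575201
0.54 [168.2, 0.0, 188.2, 10.3] 179.71264367816093 4.091954022988506
```

View pics/w5c.png

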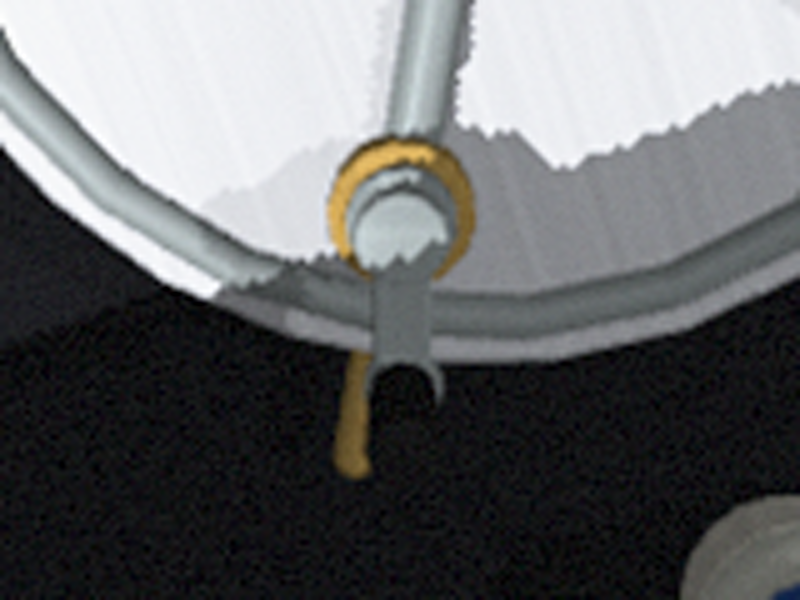

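Boss at (400,235) and the peg straight below it, the same picture as valve2 had. The tool is therefore already over the peg.

Request:
carry_out:
  delta_pos:
    - [-0.0003, 0, 0.03]
    - [-0.0003, 0, 0.06]
    - [-0.0003, 0, 0.085]
    - [-0.0003, 0, 0.106]
    - [-0.0003, 0, 0.106]
  rot:
    - [0, 0, 0]
    - [0, 0, 0]
    - [0, 0, 0]
    - [0, 0, 0]
    - [0, 0, 0]

```text
clock: 24.8
eef_pos: [464.4, 11.8, 108.8]
tcp_rot: [-3.139, 0.002, 0.872]
contact_force: [0.1, 0.1, 1.4]
opening: 0.468
grasp_force: 0.0
```

Request:
carry_out:
  delta_pos:
    - [0, 0, 0]
    - [0, 0, 0]
    - [0, 0, 0]
    - [0, 0, 0]
    - [0, 0, 0]
    - [0, 0, 0]
  rot:
    - [0, 0, 0]
    - [0, 0, 0]
    - [0, 0, 0]
    - [0, 0, 0]
    - [0, 0, 0]
    - [0, 0, 0]
  claw: 0
  grip_force: 25

```text
clock: 25.55
eef_pos: [465.9, 11.8, 110.6]
tcp_rot: [3.141, -0.001, 0.872]
contact_force: [-1.1, -0.2, 6.7]
opening: 0.142
grasp_force: 25.5
```

```bash
python3 -c "
from h import *
rep2((484,33.8))"
```

```text
ang -129.4 r 28.5 yaw 50.0  Ftan(resisting cw) -0.69 Frad 0.85 Fz 6.7 grip 25.5 op 0.142 t 25.55 q6 0.72
  T [-0.033  0.09   0.03 ] M/29mm = 0.37 N
```

Now clockwise 28°, then steps of 3°.

Request:
carry_out:
  delta_pos:
    - [0.0001, -0.0018, 0]
    - [0.0002, -0.0035, 0]
    - [0.0005, -0.0053, 0]
    - [0.0009, -0.007, 0]
    - [0.0013, -0.0087, 0]
    - [0.0019, -0.0104, 0]
    - [0.0026, -0.012, 0]
    - [0.0034, -0.0136, 0]
  rot:
    - [0, 0, 3.5]
    - [0, 0, 7]
    - [0, 0, 10.5]
    - [0, 0, 14]
    - [0, 0, 17.5]
    - [0, 0, 21]
    - [0, 0, 24.5]
    - [0, 0, 28]

```text
clock: 26.55
eef_pos: [457.9, 22.8, 110.7]
tcp_rot: [3.14, -0.001, 0.382]
contact_force: [1.0, -4.8, 6.9]
opening: 0.143
grasp_force: 25.6
```

```bash
python3 -c "
from h import *
rep2((484,33.8))"
```

```text
ang -157.1 r 28.3 yaw 21.9  Ftan(resisting cw) 4.83 Frad 1.01 Fz 6.9 grip 25.6 op 0.143 t 26.55 q6 1.24
  T [-0.708 -0.108  0.007] M/29mm = 4.94 N
```

Request:
carry_out:
  delta_pos:
    - [0, -0.0015, 0]
    - [0, -0.0015, 0]
  rot:
    - [0, 0, 3]
    - [0, 0, 3]

```text
clock: 26.8
eef_pos: [457.4, 24.3, 110.7]
tcp_rot: [3.14, -0.002, 0.331]
contact_force: [-0.7, -3.1, 6.4]
opening: 0.149
grasp_force: 25.6
```

```bash
python3 -c "
from h import *
rep2((484,33.8))"
```

```text
ang -160.3 r 28.2 yaw 18.9  Ftan(resisting cw) 2.69 Frad 1.72 Fz 6.4 grip 25.6 op 0.149 t 26.80 q6 1.29
  T [-0.579  0.019 -0.097] M/29mm = -0.71 N
```

Request:
carry_out:
  delta_pos:
    - [0, -0.0015, 0]
    - [0, -0.0015, 0]
  rot:
    - [0, 0, 3]
    - [0, 0, 3]

```text
clock: 27.05
eef_pos: [457.0, 25.7, 110.7]
tcp_rot: [3.141, -0.002, 0.278]
contact_force: [0.8, -3.4, 5.9]
opening: 0.143
grasp_force: 25.6
```

```bash
python3 -c "
from h import *
rep2((484,33.8))"
```

```text
ang -163.3 r 28.2 yaw 15.9  Ftan(resisting cw) 3.45 Frad 0.24 Fz 5.9 grip 25.6 op 0.143 t 27.05 q6 1.35
  T [-0.608 -0.037 -0.153] M/29mm = -1.91 N
```

Request:
carry_out:
  delta_pos:
    - [0, -0.0015, 0]
    - [0, -0.0015, 0]
  rot:
    - [0, 0, 3]
    - [0, 0, 3]

```text
clock: 27.3
eef_pos: [456.6, 27.0, 110.7]
tcp_rot: [3.14, -0.002, 0.226]
contact_force: [0.5, -6.1, 6.4]
opening: 0.143
grasp_force: 25.6
```

```bash
python3 -c "
from h import *
rep2((484,33.8))"
```

```text
ang -166.0 r 28.2 yaw 13.0  Ftan(resisting cw) 6.09 Frad 0.96 Fz 6.4 grip 25.6 op 0.143 t 27.30 q6 1.40
  T [-0.888 -0.118 -0.016] M/29mm = 5.38 N
```

Request:
carry_out:
  delta_pos:
    - [0, -0.001, 0]
    - [0, -0.001, 0]
  rot:
    - [0, 0, 2]
    - [0, 0, 2]

```text
clock: 27.55
eef_pos: [456.5, 27.8, 110.7]
tcp_rot: [3.14, -0.002, 0.192]
contact_force: [0.6, -6.3, 6.6]
opening: 0.141
grasp_force: 25.6
```

```bash
python3 -c "
from h import *
rep2((484,33.8))"
```

```text
ang -167.8 r 28.2 yaw 11.0  Ftan(resisting cw) 6.31 Frad 0.77 Fz 6.6 grip 25.6 op 0.141 t 27.55 q6 1.44
  T [-0.986 -0.17  -0.002] M/29mm = 6.06 N
```

Request:
carry_out:
  delta_pos:
    - [0, -0.001, 0]
    - [0, -0.001, 0]
  rot:
    - [0, 0, 2]
    - [0, 0, 2]

```text
clock: 27.8
eef_pos: [456.3, 28.7, 110.7]
tcp_rot: [3.14, -0.002, 0.157]
contact_force: [0.2, -6.5, 4.8]
opening: 0.143
grasp_force: 25.6
```

```bash
python3 -c "
from h import *
rep2((484,33.8))"
```

```text
ang -169.6 r 28.2 yaw 9.0  Ftan(resisting cw) 6.45 Frad 0.97 Fz 4.8 grip 25.6 op 0.143 t 27.80 q6 1.48
  T [-1.198 -0.153  0.077] M/29mm = 8.92 N
```

Request:
carry_out:
  delta_pos:
    - [0, 0.001, 0]
    - [0, 0.001, 0]
  rot:
    - [0, 0, -2]
    - [0, 0, -2]

```text
clock: 28.05
eef_pos: [456.4, 27.7, 110.7]
tcp_rot: [3.14, -0.002, 0.192]
contact_force: [1.5, -5.7, 5.1]
opening: 0.138
grasp_force: 25.6
```

```bash
python3 -c "
from h import *
rep2((484,33.8))"
```

```text
ang -167.6 r 28.2 yaw 11.0  Ftan(resisting cw) 5.85 Frad -0.20 Fz 5.1 grip 25.6 op 0.138 t 28.05 q6 1.44
  T [-1.008 -0.201 -0.007] M/29mm = 5.43 N
```

Request:
carry_out:
  delta_pos:
    - [0, 0.001, 0]
    - [0, 0.001, 0]
  rot:
    - [0, 0, -2]
    - [0, 0, -2]

```text
clock: 28.3
eef_pos: [456.6, 26.9, 110.7]
tcp_rot: [3.14, -0.002, 0.227]
contact_force: [-0.4, -4.7, 4.2]
opening: 0.138
grasp_force: 25.6
```

```bash
python3 -c "
from h import *
rep2((484,33.8))"
```

```text
ang -165.8 r 28.2 yaw 13.0  Ftan(resisting cw) 4.43 Frad 1.50 Fz 4.2 grip 25.6 op 0.138 t 28.30 q6 1.40
  T [-0.859 -0.193 -0.022] M/29mm = 3.54 N
```

Request:
carry_out:
  delta_pos:
    - [0, 0.001, 0]
    - [0, 0.001, 0]
  rot:
    - [0, 0, -2]
    - [0, 0, -2]

```text
clock: 28.55
eef_pos: [456.8, 26.1, 110.7]
tcp_rot: [3.141, -0.002, 0.262]
contact_force: [0.7, -4.1, 5.2]
opening: 0.14
grasp_force: 25.5
```

```bash
python3 -c "
from h import *
rep2((484,33.8))"
```

```text
ang -164.2 r 28.2 yaw 15.0  Ftan(resisting cw) 4.18 Frad 0.42 Fz 5.2 grip 25.5 op 0.140 t 28.55 q6 1.36
  T [-0.597 -0.102 -0.03 ] M/29mm = 3.04 N
```

Request:
carry_out:
  delta_pos:
    - [0, 0.001, 0]
    - [0, 0.001, 0]
  rot:
    - [0, 0, -2]
    - [0, 0, -2]

```text
clock: 28.8
eef_pos: [457.1, 25.2, 110.7]
tcp_rot: [3.141, -0.002, 0.297]
contact_force: [0.2, -2.5, 5.7]
opening: 0.138
grasp_force: 25.5
```

```bash
python3 -c "
from h import *
rep2((484,33.8))"
```

```text
ang -162.2 r 28.3 yaw 17.0  Ftan(resisting cw) 2.40 Frad 0.60 Fz 5.7 grip 25.5 op 0.138 t 28.80 q6 1.33
  T [-0.56  -0.112 -0.107] M/29mm = -1.35 N
```

Request:
carry_out:
  delta_pos:
    - [0, 0.0015, 0]
    - [0, 0.0015, 0]
  rot:
    - [0, 0, -3]
    - [0, 0, -3]

```text
clock: 29.05
eef_pos: [457.5, 23.7, 110.7]
tcp_rot: [3.14, -0.002, 0.349]
contact_force: [0.4, -2.4, 4.7]
opening: 0.147
grasp_force: 25.5
```

```bash
python3 -c "
from h import *
rep2((484,33.8))"
```

```text
ang -159.2 r 28.3 yaw 20.0  Ftan(resisting cw) 2.36 Frad 0.50 Fz 4.7 grip 25.5 op 0.147 t 29.05 q6 1.27
  T [-0.508 -0.135 -0.068] M/29mm = -0.06 N
```

Request:
carry_out:
  delta_pos:
    - [0.0001, 0.0027, 0]
    - [0.0005, 0.0055, 0]
    - [0.0012, 0.0081, 0]
    - [0.0021, 0.0107, 0]
    - [0.0032, 0.0133, 0]
    - [0.0046, 0.0156, 0]
    - [0.0062, 0.0179, 0]
    - [0.008, 0.02, 0]
  rot:
    - [0, 0, -5.4]
    - [0, 0, -10.9]
    - [0, 0, -16.3]
    - [0, 0, -21.8]
    - [0, 0, -27.2]
    - [0, 0, -32.6]
    - [0, 0, -38.1]
    - [0, 0, -43.5]

```text
clock: 30.05
eef_pos: [471.3, 8.2, 110.6]
tcp_rot: [3.141, -0.001, 1.11]
contact_force: [-1.1, 4.4, 6.7]
opening: 0.142
grasp_force: 25.6
```

Request:
carry_out:
  delta_pos:
    - [0.0001, 0.0027, 0]
    - [0.0005, 0.0055, 0]
    - [0.0012, 0.0081, 0]
    - [0.0021, 0.0107, 0]
    - [0.0032, 0.0133, 0]
    - [0.0046, 0.0156, 0]
    - [0.0062, 0.0179, 0]
    - [0.008, 0.02, 0]
  rot:
    - [0, 0, -5.4]
    - [0, 0, -10.9]
    - [0, 0, -16.3]
    - [0, 0, -21.8]
    - [0, 0, -27.2]
    - [0, 0, -32.6]
    - [0, 0, -38.1]
    - [0, 0, -43.5]

```text
clock: 31.05
eef_pos: [491.7, 6.7, 110.3]
tcp_rot: [-3.14, -0.001, 1.87]
contact_force: [-5.2, 4.1, 9.2]
opening: 0.144
grasp_force: 25.8
```

```bash
python3 -c "
from h import *
rep2((484,33.8))"
```

```text
ang -74.1 r 28.1 yaw 107.1  Ftan(resisting cw) -3.86 Frad -5.35 Fz 9.2 grip 25.8 op 0.144 t 31.05 q6 -0.29
  T [0.865 0.82  0.024] M/29mm = -2.91 N
```

Request:
carry_out:
  delta_pos:
    - [0, 0, 0]
    - [0, 0, 0]
    - [0, 0, 0]
  rot:
    - [0, 0, 0]
    - [0, 0, 0]
    - [0, 0, 0]
  claw: 0.04

```text
clock: 31.42
eef_pos: [492.4, 6.1, 110.0]
tcp_rot: [3.142, 0.0, 1.866]
contact_force: [0.7, -0.1, -0.2]
opening: 0.467
grasp_force: 0.0
```

Request:
carry_out:
  delta_pos:
    - [0, 0, -0.02]
    - [0, 0, -0.06]
    - [0, 0, -0.105]
    - [0, 0, -0.105]
    - [0, 0, -0.105]
    - [0, 0, -0.105]
  rot:
    - [0, 0, 0]
    - [0, 0, 0]
    - [0, 0, 0]
    - [0, 0, 0]
    - [0, 0, 0]
    - [0, 0, 0]

```text
clock: 32.17
eef_pos: [491.6, 6.2, 213.7]
tcp_rot: [-3.139, -0.001, 1.867]
contact_force: [-0.7, 0.4, 0.2]
opening: 0.469
grasp_force: 0.0
```

```bash
python3 - <<'E'
from h import *
import cv2
print(r.sense()['eef_pos'],r.sense()['tcp_rot'])
im=r.grab_frame("wrist"); cv2.imwrite("pics/w6.png",im)
cv2.imwrite("pics/w6c.png",cv2.resize(im[:230,100:400],None,fx=2.6,fy=2.6,interpolation=cv2.INTER_CUBIC))
E
```

```text
[491.56481368   6.18725569 213.73883834] [-3.13940919e+00 -6.06184503e-04  1.86670622e+00]
```

View pics/w6c.png

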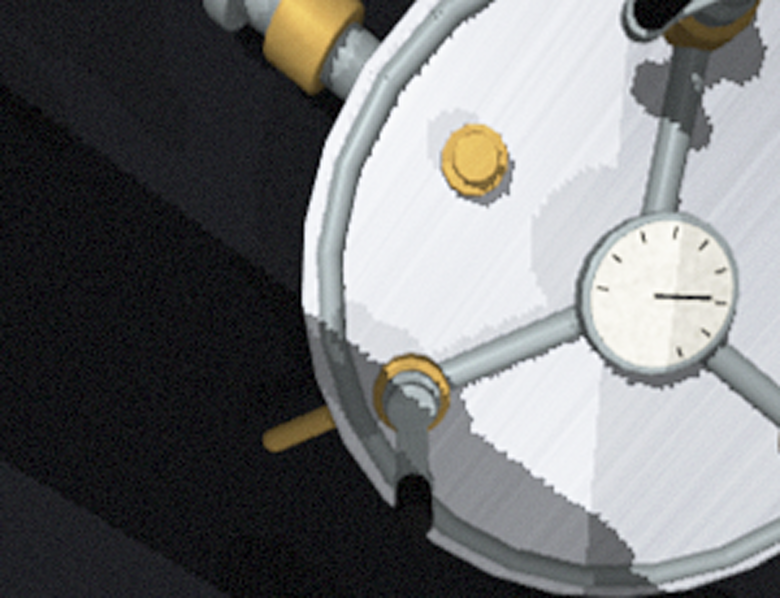

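Crank 3 runs from its boss (410,400) straight down to its peg (415,500), so about -73° against a target of -73.5°. The cap hasn't moved.

```bash
python3 -c "
from rig import r
print(r.sign_off())"
```

```text
the job is handed in; nothing more can be done
None
```

I set all three valves in order: I felt each one onto its seat, opened it 88–90° from there by my measurements, and let go. The job was handed in at about 32 s; sign-off gave no verdict.

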